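# Open the tea-carton rack for restocking

### The job

Open up the tea-carton rack on the coffee counter for restocking, using only your fingertips and gripping nothing: press down the round-padded end of the rocker on top of the sliding stop to release its ratchet catch, push the stop by its front face (the side towards the cartons) all the way back to the far end of the rack, then press down the other, plain end of the rocker so the stop is locked again. Leave the two tea cartons in the rack, the mug and the sugar pot where they stand.

Things in the scene. Friction and masses are not known exactly. Their poses are not given: they have to be found in the camera images.
- rack: Dark steel rack fixed on the counter, 140 mm wide (x), from y = -200 to +170 mm. Origin on the counter, on its centre line. Cartons stand on its deck, 16 mm high, by the fixed end wall (100 mm high) at y = -193; end block 40 mm high at y = +152 to +166; wire guards 53 mm high at x = +-66. A rail of pins 10 mm apart lies in the deck's slot. The stop slides along y.
- stop (a joint): Sliding stop: aluminium box 100 mm wide (rack x), 44 thick (rack y), top 116 above the counter. Value in m: 0 nearest the cartons, 0.190 fully back. Its front face (to the cartons) is at rack y = -85 mm + value. Starts at 0.01 to 0.07. Locked, it moves only a few mm either way until its catch meets a pin; released, it slides with 3 N friction and stays where left.
- stop_front: The flat front plate of the stop, the one to push: 100 mm wide (its x), 6 mm thick (its y), from 18 to 116 mm above the counter. Origin at the centre of its lower edge; axes as the rack's. Its outer face, 3 mm from the origin, looks to -y, towards the cartons; push it to +y.
- stop_back: The plate on the opposite side of the stop, same size and axes; outer face looks to +y. Origin at the centre of its lower edge.
- rocker (a joint): Black rocker on top of the stop, 84 mm long (rack x), 24 wide, pivoted at its middle 124 mm above the counter. Value in rad: 0 = locked (padded end high), 0.30 = released (padded end fully down, plain end high). The catch frees beyond about 0.12. No spring: it stays where left; about 4 N tips it. With the stop short of fully back the catch may hit a pin and not lock.
- release_pad (a point): Centre of the top of the round raised steel pad (22 mm across, 5 mm high) on the rocker's end at +x of the rack, 31 mm from the pivot; moves with the rocker and the stop. About 140 mm above the counter when locked, 130 mm when fully pressed.
- lock_end (a point): Point on the top of the rocker's plain flat end, at -x of the rack, 33 mm from the pivot; moves with the rocker and the stop. About 125 mm above the counter when locked, 135 mm when released.
- carton_a: Loose tea carton, 100 (rack x) x 45 (rack y) x 60 mm high, standing on the deck by the fixed end wall, its top 76 mm above the counter. Origin at the centre of its underside. Leave alone.
- carton_b: Loose tea carton of the same size, standing between the first carton and the stop, its top 76 mm above the counter. Origin at the centre of its underside. Leave alone.
- mug: White mug, 80 mm across, 90 mm high, on the counter on the far side of the rack. Origin at the centre of its underside. Leave alone.
- sugar_pot: White sugar pot with a steel lid, 64 mm across, 85 mm high, on the counter on the robot's side of the rack, near the carton end. Origin at the centre of its underside. Leave alone.

How it is judged (in metres and radians):
On the way, in this order (a step that is already met when the one before it is completed fails the run):
1. the rocker's padded end is pressed down, before the stop has been pushed back (value of joint rocker above 0.2 rad and value of joint stop below 0.085 m), for 0.1 s.
2. the stop is being pushed back by its front face (value of joint stop above 0.1 m and contact force between any of the fingers, the arm and stop_front above 0.5 N), for 0.02 s.
3. the stop is fully back, still released (value of joint stop above 0.184 m and value of joint rocker above 0.15 rad), for 0.1 s.
At the end, for the whole second after the job is handed in: The stop is at rest within 7 mm of fully back, the rocker is locked again (within 0.08 rad of the locked position), and both cartons, the mug and the sugar pot stand upright within 20 mm of where they began (value of joint stop above 0.183 m and value of joint rocker below 0.08 rad and velocity of joint stop between -0.01 and 0.01 m/s and distance of each of carton_a, carton_b, mug, sugar_pot from where it was at the start of the episode below 0.02 m and angle between each of carton_a, carton_b, mug, sugar_pot's own z axis and vertical below 0.15 rad); the robot touches nothing.
It fails at once if a carton, the mug or the sugar pot is lifted, carried or knocked more than 30 mm from its place (distance of any of carton_a, carton_b, mug, sugar_pot from where it was at the start of the episode above 0.03 m).
It fails at once if the stop is pinched between the fingers (front and back plate squeezed at once) (contact force between the fingers and stop_front above 1 N and contact force between the fingers and stop_back above 1 N).
It also fails if it takes over 45 s, if anything falls off the work surface, if the arm or the gripper's body presses on something with over 40 N, if the wrist force passes 120 N, or if a joint passes its speed limit or range.

### The arm

A 6-joint arm with a two-finger parallel gripper is mounted at the origin on the work surface. World frame = base frame: x ahead of the robot, y to its left, z up, the work surface at z = 0. Lengths are in m, angles in degrees, forces in N, time in s.
With the tool pointing down it reaches from about 0.4 to 0.825 m from the base axis. Payload 7 kg.
Tool frame: the origin (TCP) lies at the very end of the fingers, on their centre line; the grasp point (between the pads) lies 19 mm behind it (ctrl.hold_point_z is the distance from the TCP to the grasp point, in m); z points along the fingers, y is the line along which they close (so a half turn about z gives the same grasp; the last joint's range is limited). The gripper opens to 88 mm and grips with 3 to 60 N. Pads are 19 mm wide; open, the fingers measure 130 mm over their backs; the gripper's body (78 mm by 193 mm) begins 47 mm behind the grasp point.
Start: joints at [87.382, 20.546, 0.682, 0, -70.136, -16.507], TCP at [0.221, 0.638, 0.227] pointing down, gripper open.
Joint ranges: [-176.03, 176.03], [-82.01, 121.73], [-58.28, 71.71], [-173.87, 95.51], [-174.79, -0.11], [-173.66, 173.66]. Speed limits (degrees/s): [136.94, 136.94, 172.46, 180, 180, 180].

### API

Orientations are given as [roll, pitch, yaw] about the fixed x, y, z axes, in that order (R = Rz(yaw) Ry(pitch) Rx(roll)).
In Python, from plant import sensors, viewer, workorder, ctrl gives the robot as it stands.
- The arm moves only by the shell command python3 -m pendant 'ROWS'. ROWS is JSON, a list of rows, each a list of 3 entries, a list of its own where there are three numbers: the opening, from -1 (shut) to 1 (fully open), so that 0 is half open, then the shift along the tool's x, y, z in m, then the turn, a rotation vector about the tool's x, y, z in degrees. A call has 1 to 10 rows; each row is the pose to reach, as a shift and turn from the pose commanded when the call began, along the tool's axes at that moment; what a row does not reach only later rows make up. A row lasts 1/12 s, in which the tool goes at most 41.7 mm and 7.16 degrees, less where a joint would pass 70% of its speed; a pose out of reach is approached as far as the arm can. A call with a gripper value outside its range is refused whole. The fingers move at their own pace and stop on an object; the grip force is fixed at half the most. Time passes only in rows, so rows that repeat a pose let the fingers close. It gives the time, the measured TCP pose, the force, the opening and the grip force at its end, in the units of the state.
- sensors.get_obs(): the state, without advancing time (a new reading comes with each control period).
- viewer.snapshot(name): name is "scene" or "top" or "wrist"; returns the picture (420x560x3 uint8, red, green, blue); there is no depth.
- viewer.camera_params(name): a dict with "fx", "fy", "cx", "cy" (pixels), "extrinsics" (4x4, takes a point from world to camera coordinates). Camera axes: x right, y up, looking along -z (the intrinsics and any distortion apply to the point x, -y, -z); pixel columns grow to the right and rows downward; lengths in m; the calibration is good to about 2 mm. A picture is of the moment at which its call begins: read the wrist's pose just before it. camera_params takes no time and is no camera call; for the wrist camera it gives the pose at the moment of the call.
- workorder.close_job(): hands the job in; it is judged then, once.
The state is a dict: "clock": time; "joint_pos": joint angles; "qvel": joint speeds; "tau": joint torques, N m; "tool_pos": TCP position; "orientation": TCP orientation; "force": force on the tool from outside, world axes, zero at the start; "moment": the same for the moment, N m; "opening": finger opening in m; "gripper_force": force on a finger pad.
Only numpy, scipy, OpenCV 4.12 (cv2) and the standard library are available. Lean on these libraries where they do the work, as an engineer would, in place of code of your own. Each camera call takes 0.05 s, during which the arm holds its last target. There are 200 camera calls.

## Working session

There is one attempt and no reset: what is moved stays moved. The work goes in short steps, Python scripts to look and compute and a shell command to move; the robot and the scene stay as the last step left them, time stands still between calls to the robot, and variables do not carry over. Pictures are saved under pics/ and viewed, at most 10 in all, crops included, and the job is handed in when it is done.

```bash
mkdir -p pics; ls
python3 - <<'E'
from plant import sensors, viewer, ctrl
import cv2
o=sensors.get_obs(); print(o)
for n in("scene","top"):
    im=viewer.snapshot(n); cv2.imwrite(f"pics/{n}0.png",im[:,:,::-1]); p=viewer.camera_params(n); print(n,p)
E
```

```text
pics
{'clock': 0.0, 'joint_pos': array([ 8.73826141e+01,  2.05910237e+01,  6.33761352e-01, -2.13705205e-02,
       -7.01342997e+01, -1.65061744e+01]), 'qvel': array([ 0.04059427, -0.04754244, -0.03920608,  0.0015105 , -0.05407265,
       -0.01549061]), 'tau': array([ 6.23291089e-05, -5.82719707e+01,  2.93037558e+01,  6.99671522e+00,
        6.81251142e-03, -1.67617941e-04]), 'tool_pos': array([0.22100019, 0.63728344, 0.22562329]), 'orientation': array([ 1.79906503e+02, -6.75545576e-03, -1.91308330e+01]), 'force': array([-0.62985598, -0.15768725,  0.3235381 ]), 'moment': array([-0.02292539,  0.00501111,  0.04812096]), 'gripper_force': 0.0, 'opening': 0.08771058955655743}
scene {'fx': 414.0377309954719, 'fy': 414.0377309954719, 'cx': 281.42083237357946, 'cy': 207.6091043178138, 'extrinsics': array([[ 0.82032725,  0.57173374,  0.01355509, -0.45569048],
       [-0.46057659,  0.64641649,  0.60828852,  0.24912075],
       [ 0.33901684, -0.50523881,  0.79360023, -0.99112389],
       [ 0.        ,  0.        ,  0.        ,  1.        ]])}
top {'fx': 439.2742859705445, 'fy': 439.2742859705445, 'cx': 280.95357287888305, 'cy': 211.26722968456968, 'extrinsics': array([[ 0.02046513, -0.99864196, -0.04791042, -0.06892515],
       [ 0.98180363,  0.01102492,  0.18957872, -0.59250359],
       [-0.18879305, -0.05091838,  0.98069593, -0.73085162],
       [ 0.        ,  0.        ,  0.        ,  1.        ]])}
```

View pics/scene0.png

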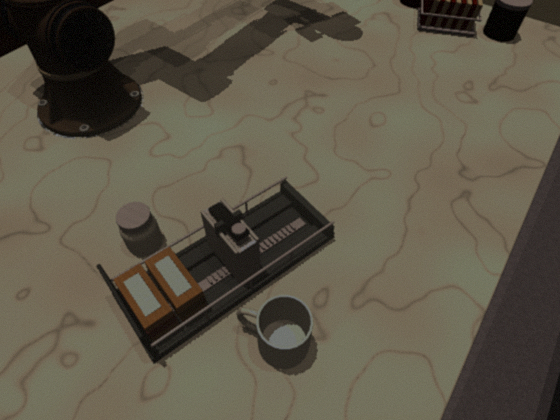

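View pics/top0.png

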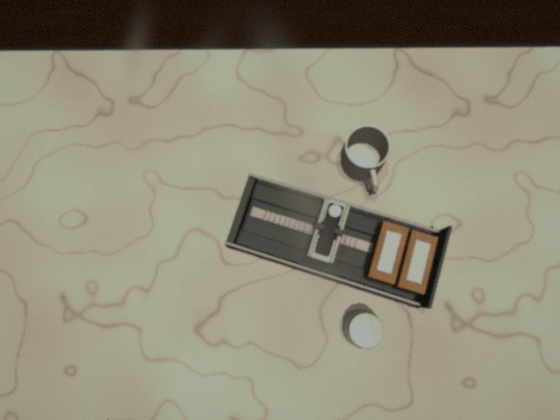

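The scene view shows the rack with its cartons at lower left (140,290), the stop near (232,235) and the mug at (285,325). In the top view the pad is at about (334,211), the stop at (327,232), the end block at left (240,210), the cartons at (403,255), the mug at (366,150) and the pot at (365,330). I'll enlarge it and cast rays.

```bash
cat > h.py <<'E'
import numpy as np, cv2
from plant import sensors, viewer
def ray(p,u,v):
    E=np.array(p["extrinsics"]);R,t=E[:3,:3],E[:3,3]
    d=R.T@np.array([(u-p["cx"])/p["fx"],-(v-p["cy"])/p["fy"],-1.]); return -R.T@t,d
def onz(p,u,v,z):
    c,d=ray(p,u,v); return c+d*(z-c[2])/d[2]
def two(p,a,q,b):
    c,d=ray(p,*a);e,f=ray(q,*b)
    s=np.linalg.lstsq(np.c_[d,-f],e-c,rcond=None)[0]; A=c+s[0]*d;B=e+s[1]*f
    return (A+B)/2,np.linalg.norm(A-B)
E
python3 - <<'E'
from h import *
im=cv2.imread("pics/top0.png"); p=viewer.camera_params("top")
cv2.imwrite("pics/topc.png",cv2.resize(im[165:315,220:460],None,fx=3.3,fy=3.3,interpolation=cv2.INTER_CUBIC))
hsv=cv2.cvtColor(im,cv2.COLOR_BGR2HSV)
m=cv2.inRange(hsv,(5,130,50),(20,255,255)); m=cv2.morphologyEx(m,cv2.MORPH_CLOSE,np.ones((3,3)))
for c in cv2.findContours(m,0,2)[0]:
    if cv2.contourArea(c)>200:
        r=cv2.minAreaRect(c); print(r); print(np.array([onz(p,*b,.076) for b in cv2.boxPoints(r)]).round(4))
s=viewer.camera_params("scene"); q=(238,229)
print("pad",onz(p,334.5,211,.14),two(p,(334.5,211),s,q))
for n,u,v,z in(("mug",368,140,.09),("pot",366,331,.085),("endblkfar",252,177,.04),("endblknear",228,244,.04)): print(n,onz(p,u,v,z).round(4))
E
```

```text
((403.1662902832031, 257.9596862792969), (60.731529235839844, 60.93097686767578), 15.422160148620605)
[[ 0.4752 -0.2052  0.076 ]
 [ 0.5753 -0.2343  0.076 ]
 [ 0.5488 -0.3317  0.076 ]
 [ 0.4505 -0.3007  0.076 ]]
pad [ 0.57855289 -0.14873848  0.14      ] (array([ 0.57926219, -0.1491885 ,  0.13572076]), np.float64(0.00037622954661518834))
mug [ 0.7152 -0.2109  0.09  ]
pot [ 0.3919 -0.2029  0.085 ]
endblkfar [ 0.6606 -0.0035  0.04  ]
endblknear [0.5351 0.0359 0.04  ]
```

View pics/topc.png

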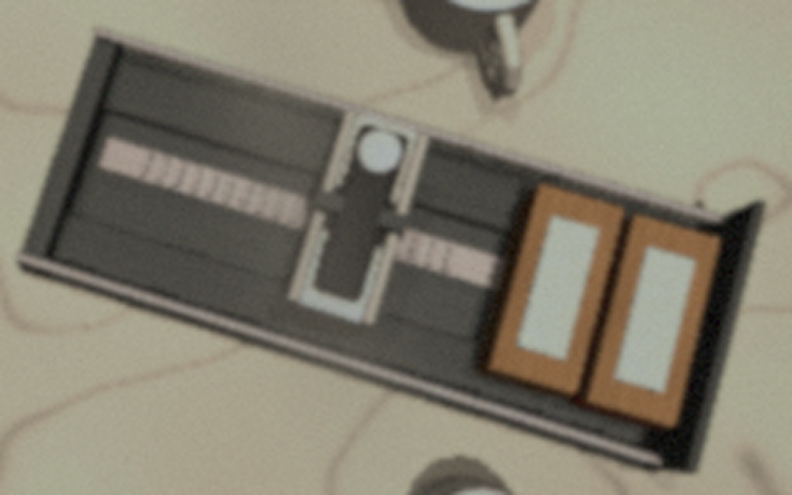

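The crop shows the stop's rim corners at about (348,112), (428,128), (378,325) and (290,300). The pad is at (380,151), the plain rocker end at about (350,285), and the cartons are at the right with a clear gap to the stop.

Run:
```python
from h import *
p=viewer.camera_params("top")
f=lambda u,v,z: onz(p,(u+.5)/3.3-.5+220,(v+.5)/3.3-.5+165,z)[:2]
C=np.array([f(*c,.116) for c in((348,112),(428,128),(378,325),(290,300))]); print("stop top",C.round(4),C.mean(0))
pad=f(380,151,.14); K=np.array([f(*c,.076) for c in((541,183),(720,236),(680,428),(487,372))]); print("pad",pad,"K",K.round(4))
for a,b in((C[3],C[0]),(C[2],C[1]),(K[3],K[0]),(K[2],K[1]),(f(20,262,.053),f(97,32,.053))): print(np.degrees(np.arctan2(*(b-a)[::-1])),np.linalg.norm(b-a))
for a,b in((K[1],K[0]),(K[2],K[3]),(f(660,460,.053),f(20,262,.053))): print("y",np.degrees(np.arctan2(*(b-a)[::-1]))-90)
th=np.radians(-17); X=np.array([np.cos(th),np.sin(th)]);Y=np.array([-X[1],X[0]])
pv=C.mean(0); print("pivot",pv,"pad rel",(pad-pv)@X,(pad-pv)@Y,"cartonfront rel",(K[[0,3]]-pv)@Y)
e=(f(20,262,.053)+f(97,32,.053))/2; print("end rel pivot",(e-pv)@Y,(e-pv)@X)
pads=pad-31*.001*X; print("pivot from pad",pads)
o=sensors.get_obs(); t=np.array(o["tool_pos"])
from scipy.spatial.transform import Rotation as Ro
R=Ro.from_euler("xyz",o["orientation"],degrees=True).as_matrix()
print("tool shift to above pad", R.T@(np.r_[pad,.2]-t))
```

```text
stop top [[ 0.6039 -0.1351]
 [ 0.5961 -0.1747]
 [ 0.4982 -0.1498]
 [ 0.5096 -0.107 ]] [ 0.55194201 -0.14165688]
pad [ 0.57951111 -0.14921828] K [[ 0.576  -0.237 ]
 [ 0.5496 -0.3273]
 [ 0.4523 -0.3031]
 [ 0.4783 -0.2076]]
-16.579838858087545 0.09838990149793012
-14.302065970005275 0.10110552112109145
-16.753810285078696 0.10206006934203984
-13.972764582367773 0.10022686765373352
-16.172771498817422 0.1339302320554695
y -16.353788411032
y -15.243222892067067
y -16.139424075998775
pivot [ 0.55194201 -0.14165688] pad rel 0.028575201554298737 0.0008294158782787328 cartonfront rel [-0.08416979 -0.08460833]
end rel pivot 0.16715370346877556 -0.0032075298993932055
pivot from pad [ 0.54986566 -0.14015476]
tool shift to above pad [0.596444   0.62559871 0.02672822]
```

```bash
R='[-1,[0.596,0.626,0.027],[0,0,-2.9]]'; true
python3 -m pendant '[[-1,[0.3,0.313,0.01],[0,0,-2.9]],[-1,[0.3,0.313,0.01],[0,0,-2.9]],[-1,[0.3,0.313,0.01],[0,0,-2.9]],[-1,[0.3,0.313,0.01],[0,0,-2.9]],[-1,[0.3,0.313,0.01],[0,0,-2.9]],[-1,[0.3,0.313,0.01],[0,0,-2.9]],[-1,[0.3,0.313,0.01],[0,0,-2.9]],[-1,[0.3,0.313,0.01],[0,0,-2.9]],[-1,[0.3,0.313,0.01],[0,0,-2.9]],[-1,[0.3,0.313,0.01],[0,0,-2.9]]]'
```

```text
clock: 0.93
tool_pos: [0.3951, 0.2571, 0.2169]
orientation: [-180.0, 0.0, -16.2]
force: [1.1, 0.5, -0.8]
opening: 0.0265
gripper_force: 0.0
```

```bash
python3 -m pendant '[[-1,[0.29,0.338,0.027],[0,0,0]],[-1,[0.29,0.338,0.027],[0,0,0]],[-1,[0.29,0.338,0.027],[0,0,0]],[-1,[0.29,0.338,0.027],[0,0,0]],[-1,[0.29,0.338,0.027],[0,0,0]],[-1,[0.29,0.338,0.027],[0,0,0]],[-1,[0.29,0.338,0.027],[0,0,0]],[-1,[0.29,0.338,0.027],[0,0,0]],[-1,[0.29,0.338,0.027],[0,0,0]],[-1,[0.29,0.338,0.027],[0,0,0]]]'
python3 - <<'E'
from h import *
o=sensors.get_obs(); im=viewer.snapshot("wrist"); cv2.imwrite("pics/w1.png",im[:,:,::-1]); p=viewer.camera_params("wrist")
print(o["tool_pos"],o["orientation"],o["opening"],p); np.save("w1.npy",p,allow_pickle=True)
E
```

```text
clock: 1.77
tool_pos: [0.5671, -0.1218, 0.1914]
orientation: [180.0, 0.0, -16.2]
force: [0.5, 0.5, -0.9]
opening: 0.0007
gripper_force: 0.0
[ 0.56707261 -0.12175633  0.19139918] [ 1.79999716e+02  1.71581548e-02 -1.62282289e+01] 0.0007142320143630069 {'fx': 308.28201399630666, 'fy': 308.28201399630666, 'cx': 283.2591962022839, 'cy': 211.83220770523306, 'extrinsics': array([[-0.28180551, -0.95946816,  0.00254896,  0.03791474],
       [ 0.92263144, -0.27171337, -0.27372077, -0.53567502],
       [ 0.26331895, -0.07478427,  0.96180582, -0.51454785],
       [ 0.        ,  0.        ,  0.        ,  1.        ]])}
```

View pics/w1.png

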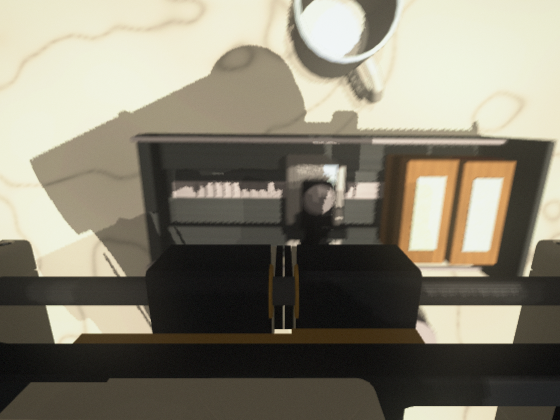

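The wrist view shows the pad at about (319,200), with the closed fingertips at (284,250) just short of it.

Run:
```python
from h import *
p=np.load("w1.npy",allow_pickle=True).item(); o=sensors.get_obs()
for u,v,z in((319,200,.14),(286,290-120,.116),(345,165,.116)): print(onz(p,u,v,z).round(4))
a=np.radians(o["orientation"][2]);d=onz(p,319,200,.14)-o["tool_pos"]
print(o["tool_pos"],d@[np.cos(a),np.sin(a),0],d@[np.sin(a),-np.cos(a),0],d[2])
```

```text
[ 0.5846 -0.1577  0.14  ]
[ 0.6077 -0.1408  0.116 ]
[ 0.5988 -0.1844  0.116 ]
[ 0.56907061 -0.12703752  0.1902872 ] 0.02353556603727726 0.025038142896009166 -0.0502871959090434
```

```bash
python3 -m pendant '[[-1,[0.012,0.02,0.02],[0,0,0]],[-1,[0.012,0.02,0.02],[0,0,0]],[-1,[0.012,0.02,0.02],[0,0,0]],[-1,[0.012,0.02,0.02],[0,0,0]]]'
python3 - <<'E'
from h import *
o=sensors.get_obs();p=viewer.camera_params("wrist"); im=viewer.snapshot("wrist"); cv2.imwrite("pics/w2.png",im[:,:,::-1]);print(o["tool_pos"],o["qvel"].round(2)); np.save("w2.npy",p,allow_pickle=True)
E
```

```text
clock: 2.15
tool_pos: [0.5725, -0.1421, 0.1716]
orientation: [180.0, 0.0, -16.2]
force: [0.5, -0.0, -0.0]
opening: 0.0006
gripper_force: 0.0
[ 0.57253216 -0.14208028  0.17164538] [ 1.09 -1.08  0.41  0.16 -0.07  0.06]
```

View pics/w2.png

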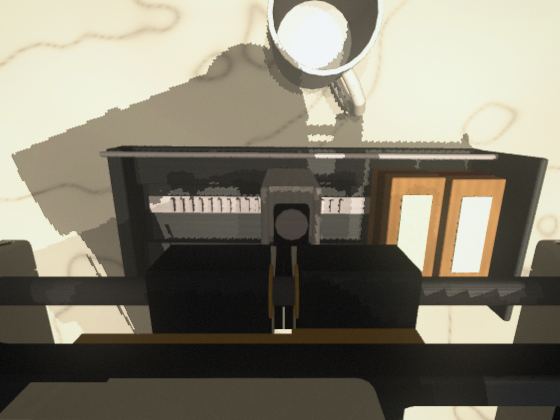

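The pad is now at (291,223), directly ahead of the tips and still partly hidden below them.

Run:
```python
from h import *
p=np.load("w2.npy",allow_pickle=True).item(); o=sensors.get_obs()
P=onz(p,291,223,.14);print(P,onz(p,316,188,.116),onz(p,264,188,.116))
a=np.radians(-16.2);d=P-o["tool_pos"]
print(o["tool_pos"],d@[np.cos(a),np.sin(a),0],d@[np.sin(a),-np.cos(a),0],d[2])
```

```text
[ 0.5834313  -0.15054109  0.14      ] [ 0.59578015 -0.17298088  0.116     ] [ 0.60603725 -0.13779916  0.116     ]
[ 0.57282652 -0.14164132  0.17218939] 0.012666660965318361 0.005587754341240493 -0.0321893875513965
```

```bash
python3 -m pendant '[[-1,[0.012,0.006,0.01],[0,0,0]],[-1,[0.012,0.006,0.02],[0,0,0]],[-1,[0.012,0.006,0.027],[0,0,0]],[-1,[0.012,0.006,0.031],[0,0,0]],[-1,[0.012,0.006,0.034],[0,0,0]],[-1,[0.012,0.006,0.037],[0,0,0]],[-1,[0.012,0.006,0.039],[0,0,0]],[-1,[0.012,0.006,0.039],[0,0,0]]]'
```

```text
clock: 2.87
tool_pos: [0.5842, -0.1511, 0.1338]
orientation: [-180.0, -0.2, -16.2]
force: [3.1, 1.4, 4.1]
opening: 0.0002
gripper_force: 1.8
```

Contact with about 4 N, as expected; press the rest of the way.

```bash
python3 -m pendant '[[-1,[0,0,0.002],[0,0,0]],[-1,[0,0,0.004],[0,0,0]],[-1,[0,0,0.006],[0,0,0]],[-1,[0,0,0.006],[0,0,0]],[-1,[0,0,0.006],[0,0,0]]]'
```

```text
clock: 3.28
tool_pos: [0.585, -0.1514, 0.1305]
orientation: [-180.0, -0.4, -16.1]
force: [-0.8, 1.4, 19.3]
opening: 0.0007
gripper_force: 10.0
```

```bash
python3 -m pendant '[[-1,[0,0,-0.03],[0,0,0]],[-1,[0,0,-0.035],[0,0,0]],[-1,[-0.015,0.033,-0.035],[0,0,0]],[-1,[-0.033,0.07,-0.035],[0,0,0]],[-1,[-0.033,0.07,-0.035],[0,0,0]],[-1,[-0.033,0.07,-0.035],[0,0,0]],[-1,[-0.033,0.07,-0.035],[0,0,0]]]'
python3 - <<'E'
from h import *
for n in("scene","top"):
    im=viewer.snapshot(n)[:,:,::-1]
    cv2.imwrite(f"pics/{n}1.png",im)
a=cv2.imread("pics/scene1.png")[160:370,80:350];cv2.imwrite("pics/sc1.png",cv2.resize(a,None,fx=2.7,fy=2.7,interpolation=2))
E
```

```text
clock: 3.87
tool_pos: [0.5309, -0.2094, 0.1618]
orientation: [-180.0, 0.0, -16.3]
force: [0.1, -0.1, -0.4]
opening: 0.0001
gripper_force: 0.0
```

View pics/sc1.png

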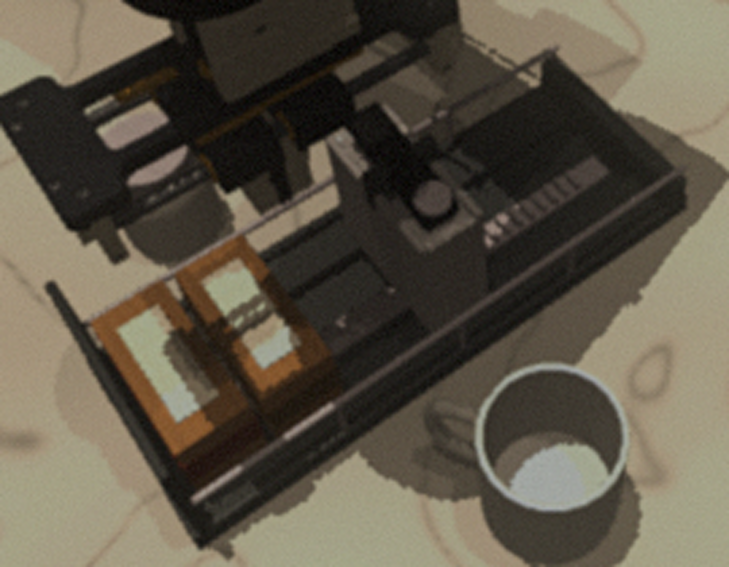

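The crop shows the padded end down (435,200), the plain end raised (370,120), and the fingers waiting in front of the stop at (260,160), clear of the cartons. I'll go down to z of about 0.096, which stays above the carton tops, then push.

```bash
python3 -m pendant '[[-1,[0,0,0.03],[0,0,0]],[-1,[0,0,0.06],[0,0,0]],[-1,[0,0,0.066],[0,0,0]],[-1,[0,-0.01,0.066],[0,0,0]],[-1,[0,-0.02,0.066],[0,0,0]],[-1,[0,-0.028,0.066],[0,0,0]],[-1,[0,-0.036,0.066],[0,0,0]],[-1,[0,-0.044,0.066],[0,0,0]],[-1,[0,-0.05,0.066],[0,0,0]]]'
```

```text
clock: 4.72
tool_pos: [0.5468, -0.1605, 0.0971]
orientation: [-180.0, -0.2, -16.2]
force: [0.8, -3.6, 2.3]
opening: 0.0002
gripper_force: 1.9
```

```bash
python3 -m pendant '[[-1,[0,-0.008,0],[0,0,0]],[-1,[0,-0.016,0],[0,0,0]],[-1,[0,-0.024,0],[0,0,0]],[-1,[0,-0.032,0],[0,0,0]],[-1,[0,-0.04,0],[0,0,0]],[-1,[0,-0.048,0],[0,0,0]],[-1,[0,-0.056,0],[0,0,0]],[-1,[0,-0.064,0],[0,0,0]],[-1,[0,-0.072,0],[0,0,0]],[-1,[0,-0.08,0],[0,0,0]]]'
```

```text
clock: 5.55
tool_pos: [0.5679, -0.0837, 0.0957]
orientation: [180.0, 0.0, -16.2]
force: [1.2, -4.2, 2.0]
opening: 0.0005
gripper_force: 2.1
```

```bash
python3 -m pendant '[[-1,[0,-0.005,0],[0,0,0]],[-1,[0,-0.01,0],[0,0,0]],[-1,[0,-0.015,0],[0,0,0]],[-1,[0,-0.02,0],[0,0,0]],[-1,[0,-0.02,0],[0,0,0]]]'
```

```text
clock: 5.97
tool_pos: [0.573, -0.0642, 0.0953]
orientation: [-180.0, 0.1, -16.2]
force: [0.1, -0.7, 0.3]
opening: 0.0009
gripper_force: 0.0
```

```bash
python3 -m pendant '[[-1,[0,-0.004,0],[0,0,0]],[-1,[0,-0.008,0],[0,0,0]],[-1,[0,-0.012,0],[0,0,0]],[-1,[0,-0.014,0],[0,0,0]]]'
```

```text
clock: 6.3
tool_pos: [0.5766, -0.0515, 0.0953]
orientation: [180.0, 0.1, -16.2]
force: [-0.1, -3.6, -0.1]
opening: 0.0004
gripper_force: 1.5
```

```bash
python3 -m pendant '[[-1,[0,-0.003,0],[0,0,0]],[-1,[0,-0.006,0],[0,0,0]],[-1,[0,-0.009,0],[0,0,0]],[-1,[0,-0.012,0],[0,0,0]]]'
```

```text
clock: 6.63
tool_pos: [0.5764, -0.0503, 0.0955]
orientation: [179.1, 0.3, -16.3]
force: [1.1, -69.6, -0.9]
opening: 0.0004
gripper_force: 32.8
```

Hard stop reached. Back off, lift, and move above the plain end.

```bash
python3 -m pendant '[[-1,[0,0.012,0],[0,0,0]],[-1,[0,0.03,0],[0,0,0]],[-1,[0,0.03,-0.035],[0,0,0]],[-1,[0,0.03,-0.07],[0,0,0]],[-1,[0,0.03,-0.08],[0,0,0]],[-1,[0,0.03,-0.08],[0,0,0]]]'
python3 - <<'E'
from h import *
im=viewer.snapshot("top"); cv2.imwrite("pics/t2.png",cv2.resize(im[150:320,200:460,::-1],None,fx=3,fy=3,interpolation=2))
o=sensors.get_obs(); t=o["tool_pos"];a=np.radians(o["orientation"][2]);d=np.array([.5577,0,.135])-t
print(t,d@[np.cos(a),np.sin(a),0],d@[np.sin(a),-np.cos(a),0],d[2])
E
```

```text
clock: 7.13
tool_pos: [0.5746, -0.0685, 0.1799]
orientation: [-179.8, -0.4, -16.2]
force: [-0.1, -0.2, 0.9]
opening: 0.0005
gripper_force: 0.0
[ 0.57337457 -0.06837992  0.17771742] -0.03415137404597737 -0.06127959980231381 -0.042717415467935116
```

View pics/t2.png

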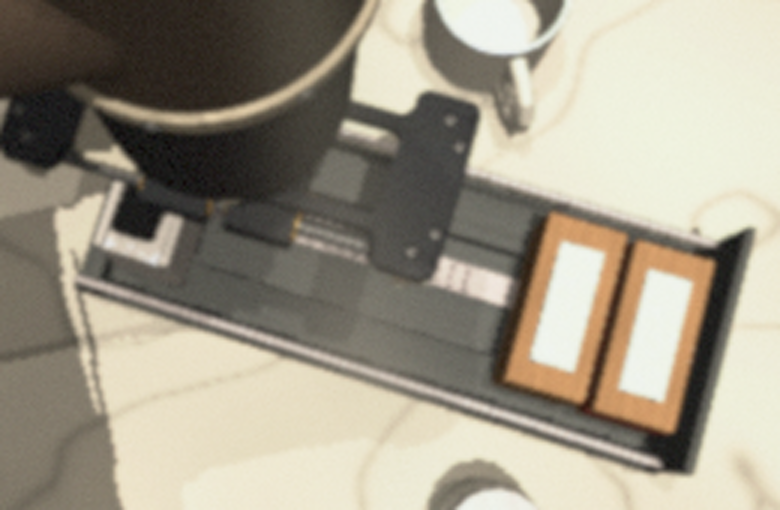

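The top view shows the stop against the end block. The plain rocker end is at left, with its end edge centred near (135,235) in the crop, and the cartons have not moved.

Run:
```python
from h import *
p=viewer.camera_params("top")
P=onz(p,200+135/3,150+235/3,.137); a=np.radians(-16.2); L=P+.010*np.array([np.cos(a),np.sin(a),0]); print("tip",P,"lock_end",L)
t=sensors.get_obs()["tool_pos"]; d=L-t; print(t,d@[np.cos(a),np.sin(a),0],d@[np.sin(a),-np.cos(a),0],d[2])
```

```text
tip [ 0.54941523 -0.00697201  0.137     ] lock_end [ 0.55901816 -0.00976192  0.137     ]
[ 0.57337457 -0.06837992  0.17771742] -0.030140262695767996 -0.05228518412306077 -0.040717415467935114
```

```bash
python3 -m pendant '[[-1,[-0.02,-0.03,0],[0,0,0]],[-1,[-0.033,-0.058,0],[0,0,0]],[-1,[-0.033,-0.058,0.01],[0,0,0]],[-1,[-0.033,-0.058,0.025],[0,0,0]],[-1,[-0.033,-0.058,0.036],[0,0,0]],[-1,[-0.033,-0.058,0.041],[0,0,0]],[-1,[-0.033,-0.058,0.045],[0,0,0]],[-1,[-0.033,-0.058,0.048],[0,0,0]],[-1,[-0.033,-0.058,0.051],[0,0,0]],[-1,[-0.033,-0.058,0.051],[0,0,0]]]'
```

```text
clock: 8.02
tool_pos: [0.5562, -0.0045, 0.1254]
orientation: [180.0, 0.0, -16.2]
force: [-7.7, 2.4, 9.2]
opening: 0.0005
gripper_force: 5.4
```

```bash
python3 -m pendant '[[-1,[0,0,0.003],[0,0,0]],[-1,[0,0,0.005],[0,0,0]],[-1,[0,0,0.005],[0,0,0]]]'; python3 -m pendant '[[-1,[0,0,-0.02],[0,0,0]],[-1,[0,0,-0.06],[0,0,0]],[-1,[-0.04,0,-0.1],[0,0,0]],[-1,[-0.08,0,-0.12],[0,0,0]],[-1,[-0.12,0,-0.12],[0,0,0]],[-1,[-0.12,0,-0.12],[0,0,0]],[-1,[-0.12,0,-0.12],[0,0,0]]]'
python3 - <<'E'
from h import *
a=viewer.snapshot("scene")[:,:,::-1]
cv2.imwrite("pics/s3.png",cv2.resize(a[140:370,80:360],None,fx=2.6,fy=2.6,interpolation=2))
E
```

```text
clock: 8.27
tool_pos: [0.5564, -0.0045, 0.1242]
orientation: [180.0, -0.1, -16.2]
force: [-19.5, 5.6, 40.1]
opening: 0.0005
gripper_force: 21.3
clock: 8.85
tool_pos: [0.4396, 0.0296, 0.2417]
orientation: [-179.8, -0.2, -16.2]
force: [-0.8, 0.7, 0.1]
opening: 0.0003
gripper_force: 0.0
```

View pics/s3.png

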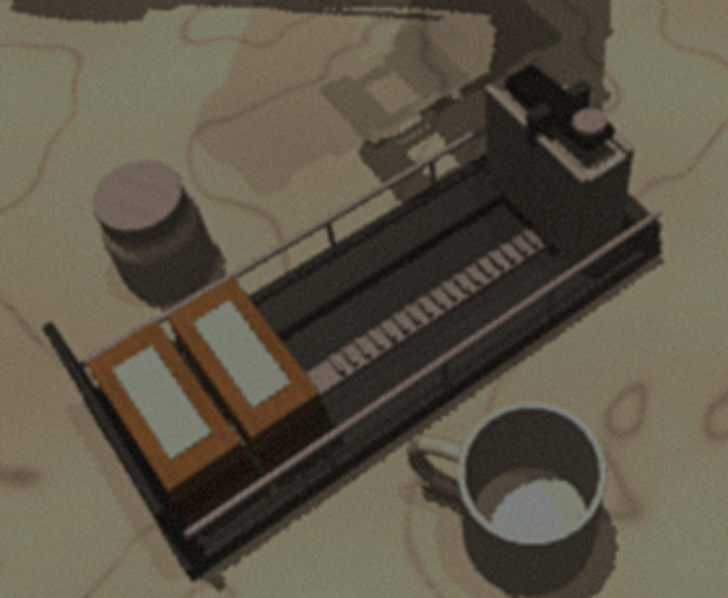

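The stop is at the far end, the padded end is high (590,122), the plain end is down, and the cartons, mug and pot are in place. The robot is clear, so I'm handing in.

```bash
python3 -c "
from plant import workorder
print(workorder.close_job())"
```

```text
the job is handed in; nothing more can be done
None
```

The job is handed in: I released the stop, pushed it by its front face to the far end and locked it again; the last picture showed the cartons, mug and sugar pot still in place, but the hand-in returned no verdict.

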